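# Show where the teaspoons are

### The arm

A 7-joint arm with a two-finger parallel gripper is mounted at the origin on the work surface. World frame = base frame: x ahead of the robot, y to its left, z up, the work surface at z = 0. Lengths are in mm, angles in rad, forces in N, time in s.
With the tool pointing down it reaches from about 425 to 875 mm from the base axis. Payload 4.7 kg.
Tool frame: the origin (TCP) lies at the very end of the fingers, on their centre line; the grasp point (between the pads) lies 19 mm behind it; z points along the fingers, y is the line along which they close (so a half turn about z gives the same grasp; the last joint's range is limited). The gripper opens to 87 mm and grips with 3 to 60 N. Pads are 19 mm wide; open, the fingers measure 117 mm over their backs; the gripper's body (75 mm by 190 mm) begins 51 mm behind the grasp point.
Start: joints at [1.343, 0.321, -0.07, 1.45, 0.023, 1.371, -0.057], TCP at [155.621, -631.116, 222.587] pointing down, gripper open.
Joint ranges: [-2.86, 2.86], [-0.3, 2.09], [-1.38, 1.24], [0.06, 2.45], [-1.56, 4.7], [0.09, 2.05], [-2.69, 2.69]. Speed limits (rad/s): [2.57, 2.57, 3.14, 3.14, 3.14, 3.14, 3.14].

### API

Orientations are given as [roll, pitch, yaw] about the fixed x, y, z axes, in that order (R = Rz(yaw) Ry(pitch) Rx(roll)).
In Python, from cell import env, snapshot gives the robot as it stands.
- The arm moves only by the tool apply_moves, never from a script. Its argument "motion" is text: rows parted by semicolons, each of 7 numbers parted by spaces: the closure in counts, from 0 (fully open) to 255 (shut), then the shift along the tool's x, y, z in mm, then the turn, a rotation vector about the tool's x, y, z in degrees. In form: fingers x y z rx ry rz; .... A call has exactly 8 rows; each row shifts and turns the commanded pose from where the row before left it, along the tool's axes as they then stand; what a row does not reach is not made up. A row lasts 1/12 s, in which the tool goes at most 41.7 mm and 7.16 degrees, less where a joint would pass 70% of its speed; a pose out of reach is approached as far as the arm can. A call is refused whole if a number of a shift passes 41.7 or a number of a turn 7.16, either way. A call with a gripper value outside its range is refused whole. The fingers move at their own pace and stop on an object; "force" is the grip in N (left out, the last holds). Time passes only in rows, so rows that do not move let the fingers close, or fill a call up. It gives the time, the measured TCP pose, the force, the opening and the grip force at its end, in the units of the state.
- env.state(): the state, without advancing time (a new reading comes with each control period).
- snapshot(name): name is "scene" or "side" or "wrist"; returns a dict with "image" (480x640x3 uint8, blue, green, red), "camera_matrix" (3x3 intrinsics, pixels), "world_to_cam" (4x4, takes a point from world to camera coordinates). Camera axes: x right, y down, z forward; pixel columns grow to the right and rows downward; lengths in mm; the calibration is good to about 2 mm. A picture is of the moment at which its call begins. There is no depth.
- env.hand_in(): hands the job in; it is judged then, once.
The state is a dict: "t": time; "q": joint angles; "joint_vel": joint speeds; "joint_torque": joint torques, N m; "eef_pos": TCP position; "orientation": TCP orientation; "force": force on the tool from outside, world axes, zero at the start; "ft_torque": the same for the moment, N m; "grip_width": opening from 0.0 (shut) to 1.0 (fully open); "grip_force": force on a finger pad.
Only numpy, scipy, OpenCV 4.12 (cv2) and the standard library are available. Lean on these libraries where they do the work, as an engineer would, in place of code of your own. Each camera call takes 0.05 s, during which the arm holds its last target. There are 200 camera calls.

### The job

Someone laying the table asks where the teaspoons are: hook your fingertips into the open well behind the front of the cutlery caddy's tray and, without pinching it, draw the tray out by at least 12 cm. Then point at the teaspoons (the set of small spoons, not the tablespoons), fingertips just above their compartment (5 cm at most) and touching nothing, dwell there for two seconds, and finish still pointing, with the tray left out. Do not touch any cutlery, and leave the other things on the table where they are.

Things in the scene. Friction and masses are not known exactly. Their poses are not given: they have to be found in the camera images.
- caddy: grey plastic shell of the cutlery caddy, 330 long (x), 274 wide (y), fixed; origin at the centre of its underside, on the table; x points to the shell's back, z up. Its cover (top 70 mm high, bead on its front edge 73 mm) reaches from the back to x = -98 mm; ahead of that it is open above, so the shut tray's front well can be reached from above. The white tray slides out along -x
- tray (a joint): how far the tray is drawn out, m: 0 shut, 0.16 at its stop; starts 0 to 12 mm ajar, stays where left, slides at 2 to 4 N. Floor top 8 mm, dividers 56 mm, sides 62 mm above the table. Behind the finger well: four lengthwise compartments, 61 wide, 251 long, centred at the shell's y = -96, -32, 32, 96 mm, under the cover when shut; each holds one set of cutlery, in changing order, riding along
- tray_front (a point): inside face of the tray's front wall, which the fingertips pull on: 259 wide (y), 56 high; origin at the middle of its top edge, 64 mm above the table; axes as the caddy's; moves with the tray. The empty finger well (56 front to back, 256 wide, floor 8 mm above the table) reaches from here to x = +56 mm. Wall and outer facing together are 6 mm thick (9 mm at the top lip)
- teaspoons: nested stack of four stainless teaspoons lying in one compartment: 140 long, bowls 30 wide, stack 16 high; moves with the tray. The pieces reach from x = -70 to +75 mm; x runs along the pieces from the heads towards the handle ends, z up; origin on the underside, 70 mm behind the head tips, all heads towards the tray's front
- tablespoons: nested stack of three stainless tablespoons in one compartment: 195 long, bowls 42 wide, 16 high; x runs along the pieces from the heads towards the handle ends, z up; origin on the underside, 70 mm behind the head tips, all heads towards the tray's front
- forks: nested stack of three stainless table forks in one compartment: 195 long, heads 25 wide, 16 high; x runs along the pieces from the heads towards the handle ends, z up; origin on the underside, 70 mm behind the head tips, all heads towards the tray's front
- knives: three stainless table knives side by side in one compartment: 205 long, each 19 wide, 5 high; x runs along the pieces from the heads towards the handle ends, z up; origin on the underside, 70 mm behind the head tips, all heads towards the tray's front
- serving_spoon: bystander: stainless serving spoon lying on the table, 252 long, bowl 60 wide, 20 high; origin at its middle, underside; bowl to its -x
- bowl_a: bystander: green ceramic bowl, 136 across, 60 high; origin at the centre of its underside
- bowl_b: bystander: green ceramic bowl, the same as bowl_a; origin at the centre of its underside
- pot: bystander: small aluminium pot standing on the trivet, 168 across the rim, 88 high, two loop handles along its y, 233 over both; origin at the centre of its underside
- trivet: bystander: hard silicone trivet, round, orange, 172 across, 8 high; origin at the centre of its underside
- mug: bystander: white mug, 78 across, 90 high, handle at its +y; origin at the centre of its underside
- salt_jar: bystander: glass salt jar with a steel cap, 54 across, 95 high; origin at the centre of its underside

How it is judged:
By the outcome, as a careful person would: the job done as asked, in the order asked, and still so for the second after the job is handed in, with the robot touching nothing.
It also fails if it takes over 46 s, if anything falls off the work surface, if the arm or the gripper's body presses on something with over 40 N, if the wrist force passes 120 N, or if a joint passes its speed limit or range.

## Working session

There is one attempt and no reset: what is moved stays moved. The work goes in short steps, Python scripts to look and compute and a tool call to move; the robot and the scene stay as the last step left them, time stands still between calls to the robot, and variables do not carry over. Pictures are saved under pics/ and viewed, at most 10 in all, crops included, and the job is handed in when it is done.

Besides the shell and the picture viewer there is one more tool, called in YAML: its name, and indented under it one key for each argument. apply_moves: Moves the arm, as the interface text tells. Its arguments: {"type":"object","properties":{"motion":{"type":"string"},"force":{"type":"number"}},"required":["motion"]}

```bash
mkdir -p pics; python3 - <<'E'
from cell import env, snapshot
import cv2,pickle,numpy as np
d={}
for n in ("scene","side"):
    s=snapshot(n); d[n]=s; cv2.imwrite(f"pics/{n}0.png",s["image"])
    print(n,np.round(s["camera_matrix"],1).tolist(),np.round(s["world_to_cam"],3).tolist())
pickle.dump(d,open("s0.pkl","wb"))
s=env.state();print(s)
E
```

```text
scene [[457.6, 0.0, 320.4], [0.0, 457.6, 242.2], [0.0, 0.0, 1.0]] [[0.129, 0.992, 0.011, -98.454], [0.789, -0.095, -0.607, -375.764], [-0.6, 0.087, -0.795, 1459.496], [0.0, 0.0, 0.0, 1.0]]
side [[447.7, 0.0, 317.7], [0.0, 447.7, 237.7], [0.0, 0.0, 1.0]] [[-0.996, -0.091, -0.014, 527.294], [-0.051, 0.677, -0.734, 78.646], [0.077, -0.73, -0.679, 1159.869], [0.0, 0.0, 0.0, 1.0]]
{'t': 0.1, 'q': array([ 1.3431066 ,  0.32170974, -0.07006653,  1.45153986,  0.02258865,
        1.37078749, -0.05692775]), 'joint_vel': array([-0.00051966, -0.00101419, -0.00135447, -0.00410307, -0.00015481,
        0.00061028,  0.00035689]), 'joint_torque': array([ 4.03115519e-05, -4.92568481e+01, -4.05816240e-01, -3.13397670e+01,
       -6.42352039e-02,  3.94552073e-02,  8.85297936e-05]), 'eef_pos': array([ 155.46661107, -630.63505325,  221.60274625]), 'orientation': array([-3.13993681e+00,  8.71880448e-05,  2.41770086e-01]), 'force': array([-0.80116234, -0.42795384, -0.74461052]), 'ft_torque': array([-0.00129479,  0.01046776,  0.02487746]), 'grip_force': 0.0, 'grip_width': 0.998224267496852}
```

View pics/scene0.png

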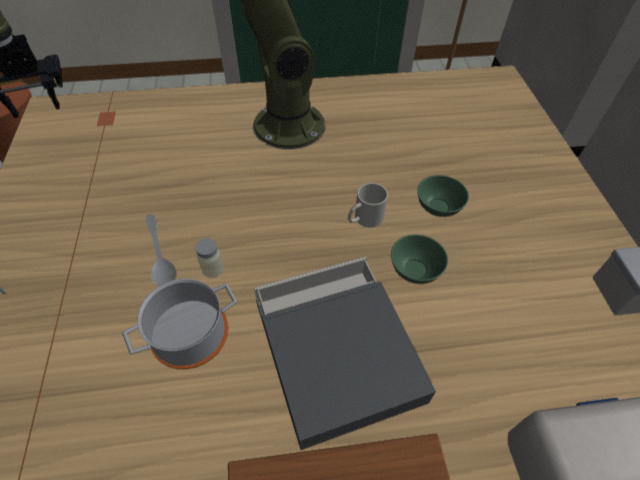

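View pics/side0.png

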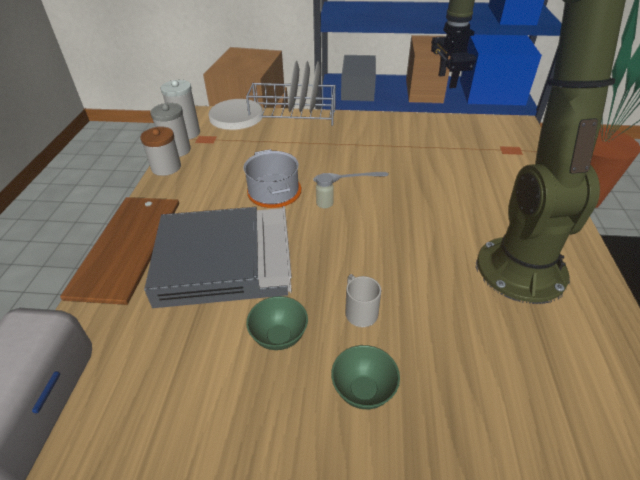

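The scene view shows the caddy with its tray front towards the robot. The tray's top front edge runs from about (256,290) to (371,263), and the cover's front edge from (262,312) to (380,283). The mug is at (371,205), a bowl at (419,258), the salt jar at (209,258) and the pot at (182,320). The side view agrees, with the well at (273,250).

```bash
cat > h.py <<'E'
import numpy as np,pickle
def ray(s,u,v,z):
    K=s["camera_matrix"];T=s["world_to_cam"];R=T[:3,:3];c=-R.T@T[:3,3]
    d=R.T@np.linalg.solve(K,[u,v,1]);return c+d*(z-c[2])/d[2]
def proj(s,p):
    T=s["world_to_cam"];q=s["camera_matrix"]@(T[:3,:3]@np.asarray(p,float)+T[:3,3]);return q[:2]/q[2]
E
python3 - <<'E'
from h import *
import cv2
d=pickle.load(open("s0.pkl","rb"))
a=d["scene"]["image"][230:450,230:450];b=d["side"]["image"][190:320,140:310]
cv2.imwrite("pics/c1.png",cv2.resize(a,(580,580),interpolation=cv2.INTER_CUBIC))
s=d["scene"]
for n,u,v,z in [("trayFL",256,290,64),("trayFR",371,263,64),("covF1",264,313,73),("covF2",381,283,73),("covB1",302,437,70),("covB2",428,391,70),("mug",371,190,90),("bowla",419,250,60),("bowlb",442,190,60),("jar",207,247,95)]:
    print(n,ray(s,u,v,z).round(0))
E
```

```text
trayFL [ 644. -129.   64.]
trayFR [603. 138.  64.]
covF1 [ 708. -114.   73.]
covF2 [665. 148.  73.]
covB1 [965. -60.  70.]
covB2 [912. 187.  70.]
mug [398. 176.  90.]
bowla [577. 260.  60.]
bowlb [393. 371.  60.]
jar [ 535. -232.   95.]
```

View pics/c1.png

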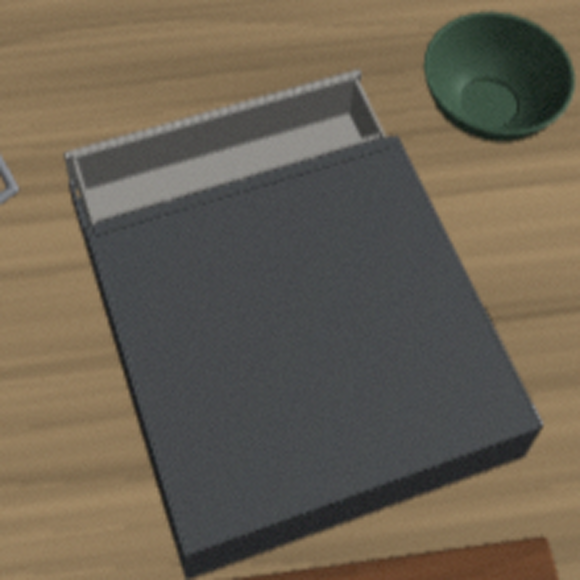

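The crop shows the tray lip's outer corners at (66,154) and (358,73), the cover's front corners at (92,232) and (399,138), and its back corners at (184,555) and (541,426).

```bash
python3 - <<'E'
from h import *
d=pickle.load(open("s0.pkl","rb"));s=d["scene"];k=220/580
P={n:ray(s,230+u*k,230+v*k,z)[:2] for n,u,v,z in [("FL",66,154,64),("FR",358,73,64),("iL",78,157,64),("iR",350,83,64),("c1",92,232,73),("c2",399,138,73),("b1",184,555,70),("b2",541,426,70)]}
for n in P: print(n,P[n].round(1))
ax=lambda a,b:(P[b]-P[a])/np.linalg.norm(P[b]-P[a])
y=[ax("FL","FR"),ax("c1","c2"),ax("b1","b2")];x=[ax("c1","b1"),ax("c2","b2")]
print([np.degrees(np.arctan2(-v[0],v[1])).round(2) for v in y],[np.degrees(np.arctan2(v[1],v[0])).round(2) for v in x])
for a,b in (("FL","FR"),("c1","c2"),("b1","b2"),("c1","b1"),("c2","b2")): print(a,b,np.linalg.norm(P[b]-P[a]).round(1),((P[a]+P[b])/2).round(1))
E
```

```text
FL [ 639.3 -130.5]
FR [586.8 129.1]
iL [ 643.5 -120.6]
iR [596.6 120.1]
c1 [ 720.1 -112.4]
c2 [663.3 148.7]
b1 [970.1 -64.5]
b2 [914.9 200.2]
[np.float64(11.43), np.float64(12.27), np.float64(11.78)] [np.float64(10.84), np.float64(11.57)]
FL FR 264.8 [613.1  -0.7]
c1 c2 267.3 [691.7  18.2]
b1 b2 270.5 [942.5  67.9]
c1 b1 254.6 [845.1 -88.5]
c2 b2 256.8 [789.1 174.5]
```

apply_moves:
  motion: "230 25 -22 0 0 0 2.35; 230 25.5 -22 0 0 0 0; 230 25.5 -22 0 0 0 0; 230 25.5 -22 0 0 0 0; 230 25.5 -22 0 0 0 0; 230 25.5 -22 0 0 0 0; 230 25.5 -22 0 0 0 0; 230 25.5 -22 0 0 0 0"
  force: 5

```text
t: 0.77
eef_pos: [319.4, -415.6, 222.2]
orientation: [-3.141, 0.0, 0.201]
force: [0.4, -0.5, -0.2]
grip_width: 0.48
grip_force: 0.0
```

apply_moves:
  motion: "230 25.5 -22 0 0 0 0; 230 25.5 -22 0 0 0 0; 230 25.5 -22 0 0 0 0; 230 25.5 -22 0 0 0 0; 230 25.5 -22 0 0 0 0; 230 25.5 -22 0 0 0 0; 230 25.5 -22 0 0 0 0; 230 25.5 -22 0 0 0 0"

```text
t: 1.43
eef_pos: [484.1, -202.6, 222.3]
orientation: [3.142, 0.0, 0.201]
force: [0.5, -0.4, -0.7]
grip_width: 0.101
grip_force: 0.0
```

apply_moves:
  motion: "230 25.5 -22 0 0 0 0; 230 25.5 -22 0 0 0 0; 230 25.5 -22 0 0 0 0; 230 25.5 -22 0 0 0 0; 230 25.5 -22 0 0 0 0; 230 25.5 -22 0 0 0 0; 230 20 -16 0 0 0 0; 230 0 0 0 0 0 0"

```text
t: 2.1
eef_pos: [625.3, -17.4, 221.7]
orientation: [-3.137, -0.001, 0.209]
force: [-0.5, 1.2, 1.0]
grip_width: 0.097
grip_force: 0.0
```

```bash
python3 - <<'E'
from h import *
from cell import env, snapshot
import cv2
d={n:snapshot(n) for n in("wrist","side")};pickle.dump(d,open("s1.pkl","wb"))
s=d["wrist"];cv2.imwrite("pics/w1.png",s["image"])
e=env.state();print(e["eef_pos"],e["orientation"],proj(s,[649,7,30]),proj(s,[622,1,64]))
E
```

```text
[623.42694647 -23.40310136 221.67555166] [-3.14081391e+00  1.54214896e-03  2.03369650e-01] [301.71850955 189.31604002] [300.49714513 222.41499883]
```

View pics/w1.png

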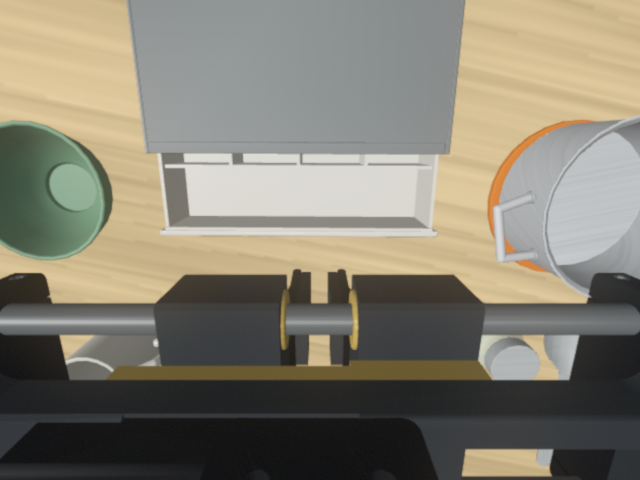

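The wrist view shows the well: the front lip at v≈229–236 from u=162 to 437, the partition at v≈165, the cover edge at v≈150 and the compartment dividers at u≈237, 300 and 365.

```bash
python3 - <<'E'
from h import *
s=pickle.load(open("s1.pkl","rb"))["wrist"]
for n,u,v,z in [("innerL",166,230,64),("innerR",434,231,64),("partL",166,166,56),("partR",430,167,56),("covL",147,151,73),("covR",449,153,73)]:
    print(n,ray(s,u,v,z)[:2].round(1))
E
```

```text
innerL [587.3 127.8]
innerR [ 640.6 -127.6]
partL [647.4 136.8]
partR [ 698.5 -108.6]
covL [659.6 147.4]
covR [ 713.6 -116.1]
```

apply_moves:
  motion: "230 12.5 -13.5 0 0 0 0; 230 12.5 -13 0 0 0 0; 230 0 0 25 0 0 0; 230 0 0 25 0 0 0; 230 0 0 25 0 0 0; 230 0 0 20 0 0 0; 230 0 0 10 0 0 0; 230 0 0 0 0 0 0"

```text
t: 2.87
eef_pos: [640.5, 4.1, 114.7]
orientation: [3.142, 0.005, 0.199]
force: [-1.1, 0.2, 0.2]
grip_width: 0.1
grip_force: 0.0
```

```bash
python3 - <<'E'
from h import *
from cell import env, snapshot
import cv2
d={n:snapshot(n) for n in("wrist","scene")}
cv2.imwrite("pics/w2.png",np.hstack([d["wrist"]["image"][100:480,60:480],cv2.resize(d["scene"]["image"][220:400,220:400],(380,380))]))
e=env.state();print(e["eef_pos"],e["orientation"],e["force"])
E
```

```text
[642.99331348   5.25724382 118.2237537 ] [ 3.14093883e+00 -3.50281433e-04  1.99394690e-01] [ 0.4785482  -0.40266695  0.5598054 ]
```

View pics/w2.png

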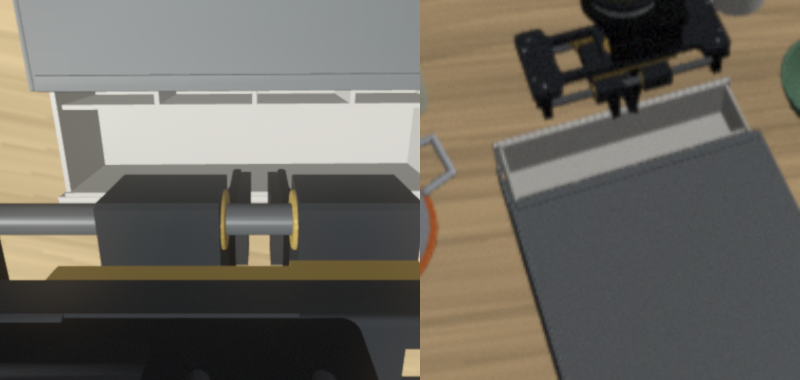

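The fingertips (crop centre about (260,210)) are at z=118, lined up with the well. I'm lowering them into it.

apply_moves:
  motion: "230 0 0 12 0 0 0; 230 0 0 12 0 0 0; 230 0 0 13 0 0 0; 230 0 0 13 0 0 0; 230 0 0 12 0 0 0; 230 0 0 12 0 0 0; 230 0 0 11 0 0 0; 230 0 0 0 0 0 0"

```text
t: 3.63
eef_pos: [640.8, 6.2, 29.2]
orientation: [-3.141, 0.005, 0.201]
force: [-0.1, -0.0, -0.4]
grip_width: 0.098
grip_force: 0.0
```

apply_moves:
  motion: "230 -4 0 0 0 0 0; 230 -4 0 0 0 0 0; 230 -4 0 0 0 0 0; 230 -4 0 0 0 0 0; 230 -4 0 0 0 0 0; 230 -4 0 0 0 0 0; 230 -4 0 0 0 0 0; 230 -4 0 0 0 0 0"

```text
t: 4.3
eef_pos: [612.0, -0.1, 33.3]
orientation: [3.141, -0.002, 0.201]
force: [2.4, -0.5, 0.8]
grip_width: 0.101
grip_force: 1.1
```

apply_moves:
  motion: "230 -8 0 0 0 0 0; 230 -8 0 0 0 0 0; 230 -8 0 0 0 0 0; 230 -8 0 0 0 0 0; 230 -8 0 0 0 0 0; 230 -8 0 0 0 0 0; 230 -8 0 0 0 0 0; 230 -8 0 0 0 0 0"

```text
t: 4.97
eef_pos: [548.0, -13.1, 32.6]
orientation: [3.141, -0.0, 0.201]
force: [3.1, -0.1, 1.4]
grip_width: 0.098
grip_force: 1.2
```

apply_moves:
  motion: "230 -10 0 0 0 0 0; 230 -10 0 0 0 0 0; 230 -10 0 0 0 0 0; 230 -10 0 0 0 0 0; 230 -10 0 0 0 0 0; 230 -8 0 0 0 0 0; 230 -6 0 0 0 0 0; 230 0 0 0 0 0 0"

```text
t: 5.63
eef_pos: [483.5, -25.7, 32.0]
orientation: [-3.141, 0.003, 0.2]
force: [0.5, -0.3, 0.1]
grip_width: 0.099
grip_force: 0.0
```

```bash
python3 - <<'E'
from h import *
from cell import env, snapshot
import cv2
s=snapshot("scene");w=snapshot("side");pickle.dump({"scene":s,"side":w},open("s2.pkl","wb"))
cv2.imwrite("pics/p2.png",np.hstack([cv2.resize(s["image"][190:340,200:400],(400,300)),cv2.resize(w["image"][180:330,150:350],(400,300))]))
e=env.state();print(e["eef_pos"],e["orientation"],e["force"])
E
```

```text
[484.95267155 -25.3431183   32.16430923] [-3.14109339e+00  1.83191248e-03  2.00642545e-01] [-0.13182896 -0.14717079  0.36108369]
```

View pics/p2.png

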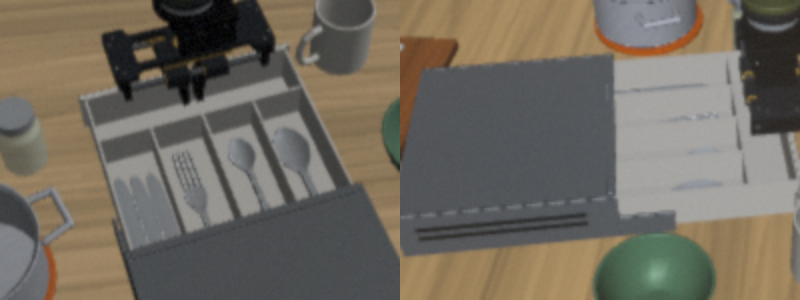

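The tray is out. From left to right the scene view shows knives, forks, a smaller spoon (crop (242,155)) and a larger spoon (295,150). I'll back off the wall, lift, and measure the two bowls from above.

apply_moves:
  motion: "230 8 0 0 0 0 0; 230 8 0 0 0 0 0; 230 0 0 -10 0 0 0; 230 0 0 -25 0 0 0; 230 0 0 -30 0 0 0; 230 0 0 -30 0 0 0; 230 0 0 -15 0 0 0; 230 0 0 -10 0 0 0"

```text
t: 6.4
eef_pos: [503.5, -21.8, 155.7]
orientation: [3.14, -0.004, 0.202]
force: [0.3, 0.1, -0.0]
grip_width: 0.094
grip_force: 0.0
```

apply_moves:
  motion: "230 0 0 -20 0 0 0; 230 0 0 -20 0 0 0; 230 0 0 -20 0 0 0; 230 0 0 -10 0 0 0; 230 0 0 0 0 0 0; 230 0 0 0 0 0 0; 230 0 0 0 0 0 0; 230 0 0 0 0 0 0"

```text
t: 7.07
eef_pos: [500.8, -22.3, 221.0]
orientation: [-3.14, 0.003, 0.201]
force: [0.5, -0.2, -0.4]
grip_width: 0.098
grip_force: 0.0
```

```bash
python3 - <<'E'
from h import *
from cell import env, snapshot
import cv2
s=snapshot("wrist");pickle.dump(s,open("s3.pkl","wb"));cv2.imwrite("pics/w3.png",s["image"])
e=env.state();print(e["eef_pos"],e["orientation"],e["force"])
E
```

```text
[500.94756771 -22.29232972 221.15351077] [-3.14062931e+00  2.28053898e-03  2.00902525e-01] [-0.0203623   0.22781238 -0.17751891]
```

View pics/w3.png

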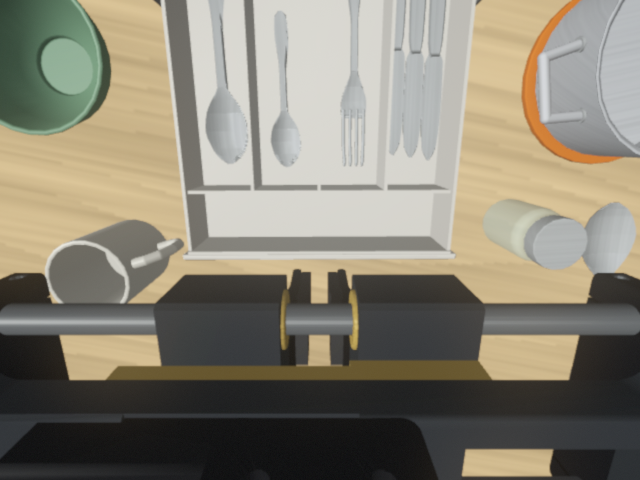

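In the wrist view the teaspoons are the small set, with the bowl at (286,140), tip at v=166 and handle end at (281,12). The tablespoons are at u≈226, the forks at 353 and the knives at 415. The front lip is at v≈250.

```bash
python3 - <<'E'
from h import *
s=pickle.load(open("s3.pkl","rb"))
for n,u,v,z in [("inL",190,250,64),("inR",450,250,64),("bowl",286,140,16),("mid",284,92,20),("end",281,12,20),("divL",254,187,56),("divR",320,187,56),("tabL",206,140,14),("tabR",248,140,14),("teaL",272,140,14),("teaR",301,140,14)]:
    print(n,ray(s,u,v,z)[:2].round(1))
E
```

```text
inL [448.2  97.1]
inR [ 499.4 -154.2]
bowl [569.4  27. ]
mid [614.2  36.5]
end [682.3  51.3]
divL [520.8  45.8]
divR [533.5 -16.4]
tabL [552.7 109.2]
tabR [561.4  66.1]
teaL [566.4  41.5]
teaR [572.5  11.8]
```

apply_moves:
  motion: "230 19.5 -6.5 0 0 0 0; 230 19.5 -6.5 0 0 0 0; 230 19.5 -6.5 0 0 0 0; 230 19.5 -6.5 0 0 0 0; 230 19.5 -6.5 0 0 0 0; 230 0 0 20 0 0 0; 230 0 0 20 0 0 0; 230 0 0 20 0 0 0"

```text
t: 7.78
eef_pos: [590.7, 29.5, 160.8]
orientation: [-3.141, 0.001, 0.202]
force: [0.2, 0.5, -0.9]
grip_width: 0.095
grip_force: 0.0
```

apply_moves:
  motion: "230 0 0 20 0 0 0; 230 0 0 20 0 0 0; 230 0 0 18 0 0 0; 230 0 0 14 0 0 0; 230 0 0 11 0 0 0; 230 0 0 6 0 0 0; 230 0 0 0 0 0 0; 230 0 0 0 0 0 0"

```text
t: 8.45
eef_pos: [591.1, 29.1, 73.8]
orientation: [-3.142, -0.0, 0.201]
force: [-0.5, 0.4, 0.0]
grip_width: 0.101
grip_force: 0.0
```

apply_moves:
  motion: "230 0 0 0 0 0 0; 230 0 0 0 0 0 0; 230 0 0 0 0 0 0; 230 0 0 0 0 0 0; 230 0 0 0 0 0 0; 230 0 0 0 0 0 0; 230 0 0 0 0 0 0; 230 0 0 0 0 0 0"

```text
t: 9.12
eef_pos: [590.8, 28.9, 73.5]
orientation: [3.141, 0.0, 0.201]
force: [0.5, 0.3, -0.2]
grip_width: 0.099
grip_force: 0.0
```

apply_moves:
  motion: "230 0 0 0 0 0 0; 230 0 0 0 0 0 0; 230 0 0 0 0 0 0; 230 0 0 0 0 0 0; 230 0 0 0 0 0 0; 230 0 0 0 0 0 0; 230 0 0 0 0 0 0; 230 0 0 0 0 0 0"

```text
t: 9.78
eef_pos: [590.8, 28.9, 73.5]
orientation: [3.142, 0.0, 0.201]
force: [0.2, -0.1, 0.4]
grip_width: 0.095
grip_force: 0.0
```

```bash
python3 - <<'E'
from h import *
from cell import env, snapshot
import cv2
s=snapshot("scene");w=snapshot("side")
cv2.imwrite("pics/p4.png",np.hstack([cv2.resize(s["image"][160:340,200:400],(400,360)),cv2.resize(w["image"][150:330,170:370],(400,360))]))
e=env.state();print(e["t"],e["eef_pos"],e["force"])
E
```

```text
9.8833 [590.78414884  28.95674084  73.50117025] [-0.7139045   0.42253416 -0.40079133]
```

View pics/p4.png

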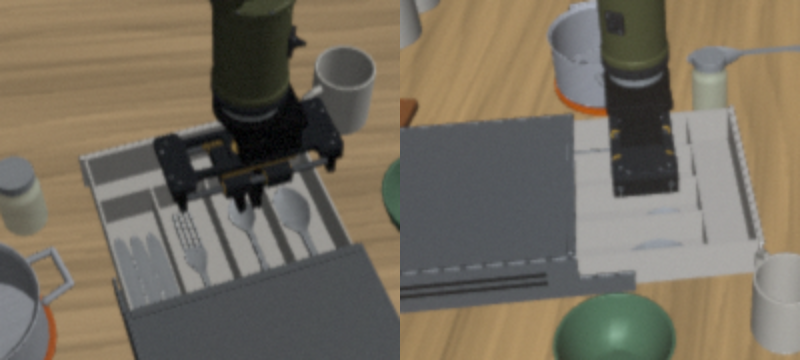

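The fingertips are above the teaspoons (crop (248,195)) and clear of everything. I'll lower 5 mm for margin on the 5 cm limit and dwell the full time there.

apply_moves:
  motion: "230 0 0 2 0 0 0; 230 0 0 2 0 0 0; 230 0 0 1 0 0 0; 230 0 0 0 0 0 0; 230 0 0 0 0 0 0; 230 0 0 0 0 0 0; 230 0 0 0 0 0 0; 230 0 0 0 0 0 0"

```text
t: 10.55
eef_pos: [590.8, 28.9, 68.6]
orientation: [3.142, -0.0, 0.201]
force: [-0.2, 0.3, -0.1]
grip_width: 0.096
grip_force: 0.0
```

apply_moves:
  motion: "230 0 0 0 0 0 0; 230 0 0 0 0 0 0; 230 0 0 0 0 0 0; 230 0 0 0 0 0 0; 230 0 0 0 0 0 0; 230 0 0 0 0 0 0; 230 0 0 0 0 0 0; 230 0 0 0 0 0 0"

```text
t: 11.22
eef_pos: [590.8, 28.9, 68.5]
orientation: [3.142, 0.0, 0.201]
force: [-0.6, -1.4, -0.2]
grip_width: 0.104
grip_force: 0.0
```

apply_moves:
  motion: "230 0 0 0 0 0 0; 230 0 0 0 0 0 0; 230 0 0 0 0 0 0; 230 0 0 0 0 0 0; 230 0 0 0 0 0 0; 230 0 0 0 0 0 0; 230 0 0 0 0 0 0; 230 0 0 0 0 0 0"

```text
t: 11.88
eef_pos: [590.8, 28.9, 68.5]
orientation: [3.141, 0.0, 0.201]
force: [-0.5, -0.3, -0.2]
grip_width: 0.098
grip_force: 0.0
```

apply_moves:
  motion: "230 0 0 0 0 0 0; 230 0 0 0 0 0 0; 230 0 0 0 0 0 0; 230 0 0 0 0 0 0; 230 0 0 0 0 0 0; 230 0 0 0 0 0 0; 230 0 0 0 0 0 0; 230 0 0 0 0 0 0"

```text
t: 12.55
eef_pos: [590.8, 28.9, 68.5]
orientation: [3.142, 0.0, 0.201]
force: [1.0, 0.2, 0.8]
grip_width: 0.1
grip_force: 0.0
```

apply_moves:
  motion: "230 0 0 0 0 0 0; 230 0 0 0 0 0 0; 230 0 0 0 0 0 0; 230 0 0 0 0 0 0; 230 0 0 0 0 0 0; 230 0 0 0 0 0 0; 230 0 0 0 0 0 0; 230 0 0 0 0 0 0"

```text
t: 13.22
eef_pos: [590.8, 28.9, 68.5]
orientation: [3.141, 0.0, 0.201]
force: [-0.2, -0.4, -0.2]
grip_width: 0.102
grip_force: 0.0
```

```bash
python3 -c "
from cell import env
e=env.state();print(e['t'],e['eef_pos'],e['force']);print(env.hand_in())"
```

```text
13.2167 [590.79428687  28.92866806  68.52645458] [-0.15122798 -0.44546069 -0.23156534]
the job is handed in; nothing more can be done
None
```

I drew the tray out about 14 cm without pinching it, held the fingertips just above the teaspoons for over two seconds touching nothing, and handed the job in still pointing, with the tray left out.

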